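# Set the drill stand's depth stop on the towel-rail block

## Robot

A 6-joint arm with a two-finger parallel gripper is mounted at the origin on the work surface. World frame = base frame: x ahead of the robot, y to its left, z up, the work surface at z = 0. Lengths are in m, angles in rad, forces in N, time in s.
With the tool pointing down it reaches from about 0.225 to 0.875 m from the base axis. Payload 3.4 kg.
Tool frame: the origin (TCP) lies between the finger pads; the fingertips stand manip.finger_overhang ahead of it and the grasp point (between the pads) lies 6 mm ahead of it (manip.finger_overhang is the distance from the TCP to the fingertips, in m); z points along the fingers, y is the direction in which the jaws open and shut (so a half turn about z gives the same grasp; the last joint's range is limited). The gripper opens to 85 mm and grips with 20 to 120 N. Pads are 22 mm wide; open, the fingers measure 114 mm over their backs; the gripper's body (76 mm by 85 mm) begins 54 mm behind the grasp point. The pads swing forward as they close: fully open they stand 13 mm farther back than shut.
Start: joints at [-1.284, 0.276, 1.505, -0, 1.361, -0.121], TCP at [0.228, -0.528, 0.256] pointing down, gripper open.
Joint ranges: [-2.89, 2.89], [-0.75, 2.08], [0.22, 2.7], [-1.18, 4.32], [0.11, 2.71], [-2.7, 2.7]. Speed limits (rad/s): [2.57, 2.57, 3.14, 3.14, 3.14, 3.14].

## Interface

Orientations are given as a unit quaternion [w, x, y, z].
In Python, from rig import telemetry, eyes, manip gives the robot as it stands.
- The arm moves only by the tool carry_out, never from a script. Its argument "plan" is one flat list of numbers, 7 for each row, row after row: the turn, a rotation vector about the tool's x, y, z in rad, then the shift along the tool's x, y, z in cm, then the opening, from -1 (shut) to 1 (fully open). In form: [wx, wy, wz, x, y, z, jaw, wx, wy, wz, x, y, z, jaw, ...]. A call has 1 to 10 rows; each row shifts and turns the pose as measured when the row begins, along the tool's axes as they then stand; what a row does not reach is not made up. A row lasts 1/8 s, in which the tool goes at most 62.5 mm and 10.7 degrees, less where a joint would pass 70% of its speed; a pose out of reach is approached as far as the arm can. A call is refused whole if a number of a shift passes 6.25 or a number of a turn 0.188, either way. A call with a gripper value outside its range is refused whole. The fingers move at their own pace and stop on an object; "force" is the grip in N (left out, the last holds). Time passes only in rows, so rows that do not move let the fingers close. It gives the time, the measured TCP pose, the force and the opening at its end, in the units of the state.
- telemetry.get_state(): the state, without advancing time (a new reading comes with each control period).
- eyes.get_image(name): name is "scene" or "top" or "wrist"; returns a dict with "frame" (480x640x3 uint8, red, green, blue), "mtx" (3x3 intrinsics, pixels), "world_from_camera" (4x4, takes a point from camera to world coordinates); the wrist camera has in their place "hand_eye" (4x4, takes a point from camera to tool coordinates, whose origin is the TCP and whose axes are the flange's). Camera axes: x right, y up, looking along -z (the intrinsics and any distortion apply to the point x, -y, -z); pixel columns grow to the right and rows downward; lengths in m; the calibration is good to about 2 mm. The wrist camera is an equidistant fisheye: a pixel r from the principal point sees the ray r / f radians off the axis. A picture is of the moment at which its call begins: read the wrist's pose just before it. There is no depth.
- manip.sign_off(): hands the job in, once; it reports no verdict.
The state is a dict: "clock": time; "qpos": joint angles; "qd": joint speeds; "effort": joint torques, N m; "position": TCP position; "ee_rot": TCP orientation; "contact_force": force on the tool from outside, world axes, zero at the start; "moment": the same for the moment, N m; "width": finger opening in m.
Only numpy, scipy, OpenCV 4.12 (cv2) and the standard library are available. Lean on these libraries where they do the work, as an engineer would, in place of code of your own. Each camera call takes 0.05 s, during which the arm holds its last target.

## Task

Two drill stands are on the bathroom worktop, and one has a wooden towel-rail block on its base. On that stand, push the depth stop down by its round knob until its foot touches the block, then lock it by pressing the clamp lever beside it all the way down. Leave the block under the stop.

Things in the scene. Friction and masses are not known exactly. Their poses are not given: they have to be found in the camera images.
- stand_knob (a point): Top centre of the round black knob (38 mm wide, 25 mm thick) on the depth stop of the stand that holds the block; its twin has none. Below it a vertical 12 mm rod slides in the grey head; the underside of its 26 mm foot is 140 mm below this point, at first 40-65 mm above the block. Stiff (4 N), stays where left. z up, x to the column 85 mm away (top 25 mm below the lowered knob), y to the lever.
- stand_pad (a point): Centre of the upper face of the black pad (26 x 30 mm) at the end of that stand's steel clamp lever; moves with it. Hinge: 34 mm from the rod axis along the knob's y, 150 mm above the worktop; pad 70 mm from it. Slopes up 40-50 degrees when open, level when locked: the pad sinks 50 mm and moves 25 mm outwards. Stiff (4 N on the pad), stays where left. y points along the lever to its end.
- stand_clamp (a joint): Angle of that clamp lever in rad: 0 is open (sloping up 50 degrees), 0.87 is locked (level, at its hard stop).
- block_top (a point): Centre of the top face of the wooden block, 100 by 100 mm, 50 mm high, lying loose on its stand's 12 mm base plate, so its top is 62 mm above the worktop; z up. The stop's foot comes down on this face up to 35 mm from its centre; with no block it would go 12 mm lower.
Things that resemble listed ones, but are neither listed nor needed, are in the scene too. Leave any green or red look-alike of the part that bears block_top alone.

How it is judged:
By the outcome, as a careful person would: the job done as asked, in the order asked, and still so for the second after the job is handed in, with the robot touching nothing.
It also fails if it takes over 38 s, if anything falls off the work surface, if the arm or the gripper's body presses on something with over 40 N, if the wrist force passes 120 N, or if a joint passes its speed limit or range.

## Working session

There is one attempt and no reset: what is moved stays moved. The work goes in short steps, Python scripts to look and compute and a tool call to move; the robot and the scene stay as the last step left them, time stands still between calls to the robot, and variables do not carry over. Pictures are saved under pics/ and viewed, and the job is handed in when it is done.

Besides the shell and the picture viewer there is one more tool, called after "Request:" by a JSON object that holds its "op" and its "data". carry_out: Moves the arm, as the interface text tells. Its arguments: {"type":"object","properties":{"plan":{"type":"array","items":{"type":"number"}},"force":{"type":"number"}},"required":["plan"]}

```bash
ls; mkdir -p pics; python3 - <<'E'
from rig import telemetry, eyes, manip
import cv2, numpy as np
np.set_printoptions(precision=4, suppress=True)
s=telemetry.get_state()
print({k:(np.round(v,4).tolist() if not isinstance(v,float) else v) for k,v in s.items()})
print(manip.finger_overhang)
for n in ["scene","top","wrist"]:
    im=eyes.get_image(n)
    cv2.imwrite(f"pics/{n}0.png",im["frame"][:,:,::-1])
    print(n,im["mtx"].tolist()); print(np.array(im.get("world_from_camera",im.get("hand_eye"))))
    print([k for k in im])
E
```

```text
pics
{'clock': 0.0, 'qpos': [-1.284, 0.2766, 1.5062, 0.0, 1.3607, -0.121], 'qd': [0.0011, -0.0005, 0.0005, -0.0011, -0.002, -0.0005], 'effort': [0.0014, -41.6758, -24.5805, 0.0002, 0.0111, 0.0], 'position': [0.2279, -0.5274, 0.2554], 'ee_rot': [-0.0009, 0.9793, 0.2025, -0.0001], 'contact_force': [-0.2931, 0.5591, -0.2119], 'moment': [0.0489, 0.004, -0.0105], 'width': 0.08551712487296527}
0.025
scene [[440.0700869672094, 0.0, 317.7588080869407], [0.0, 440.0700869672094, 238.37572451018588], [0.0, 0.0, 1.0]]
[[-0.558  -0.5272  0.6409  1.0702]
 [ 0.8298 -0.3449  0.4388  0.3378]
 [-0.0103  0.7766  0.6299  0.7671]
 [ 0.      0.      0.      1.    ]]
['frame', 'mtx', 'world_from_camera']
top [[570.1180875641927, 0.0, 314.38269110124713], [0.0, 570.1180875641927, 246.24672238337217], [0.0, 0.0, 1.0]]
[[ 0.0234  0.9953 -0.0937  0.3238]
 [-0.9997  0.023  -0.0048 -0.0554]
 [-0.0026  0.0938  0.9956  1.5141]
 [ 0.      0.      0.      1.    ]]
['frame', 'mtx', 'world_from_camera']
wrist [[371.64829954431775, 0.0, 312.00344668418165], [0.0, 371.64829954431775, 241.95615762884904], [0.0, 0.0, 1.0]]
[[ 0.0004  0.9454  0.3259  0.0847]
 [ 1.     -0.0006  0.0005 -0.0011]
 [ 0.0007  0.3259 -0.9454 -0.1186]
 [ 0.      0.      0.      1.    ]]
['frame', 'mtx', 'hand_eye']
```

View pics/scene0.png

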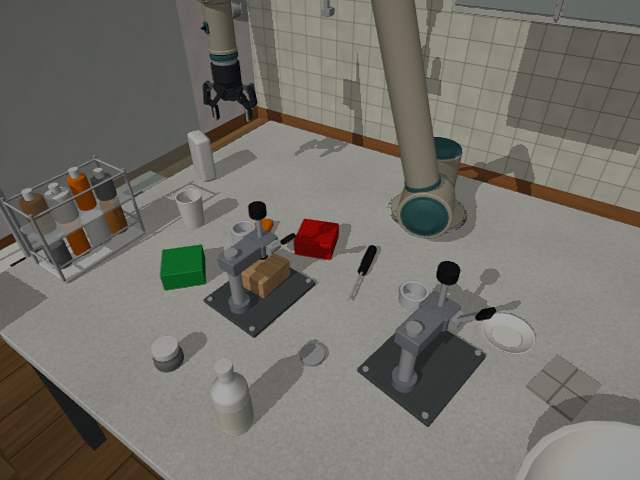

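View pics/top0.png

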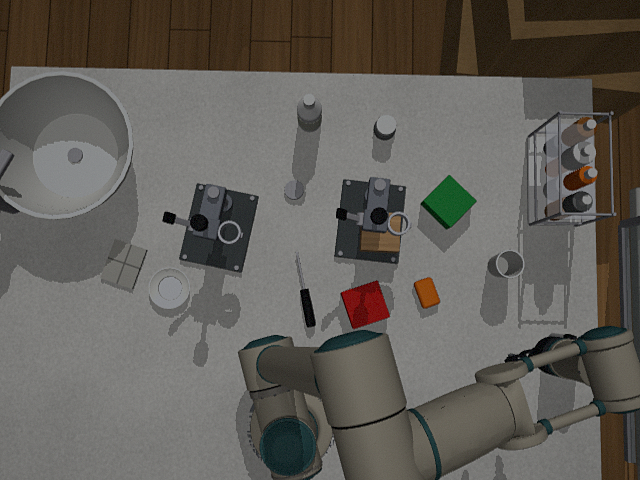

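View pics/wrist0.png

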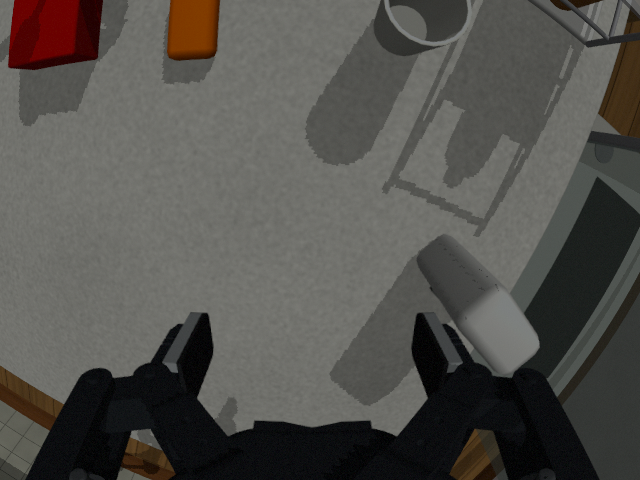

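The scene view shows stand A at about (255,270), with a wooden block on its base, and stand B at about (430,340) with an empty base. In the top view they are at (375,220) and (215,225). Their knobs are at scene (258,210)/top (379,215) for A, and scene (448,272)/top (200,223) for B. Stand A fits because it has the wooden block. The red and green boxes are look-alikes, so I'll leave those alone. I'll enlarge to confirm.

```bash
python3 - <<'E'
import cv2, numpy as np
a=cv2.imread("pics/scene0.png")[180:340,180:350]
b=cv2.imread("pics/top0.png")[165:275,320:430]
a=cv2.resize(a,None,fx=3.5,fy=3.5,interpolation=cv2.INTER_CUBIC)[:560]
b=cv2.resize(b,None,fx=5,fy=5,interpolation=cv2.INTER_CUBIC)
cv2.imwrite("pics/cropA.png",a);cv2.imwrite("pics/cropB.png",b);print(a.shape,b.shape)
E
```

```text
(560, 595, 3) (550, 550, 3)
```

View pics/cropA.png

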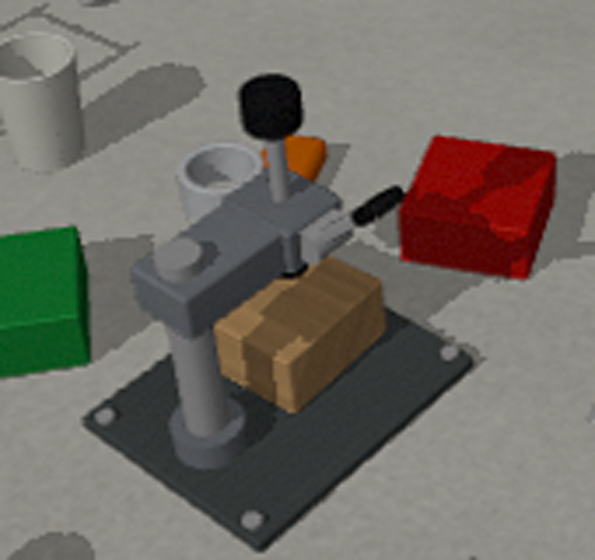

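View pics/cropB.png

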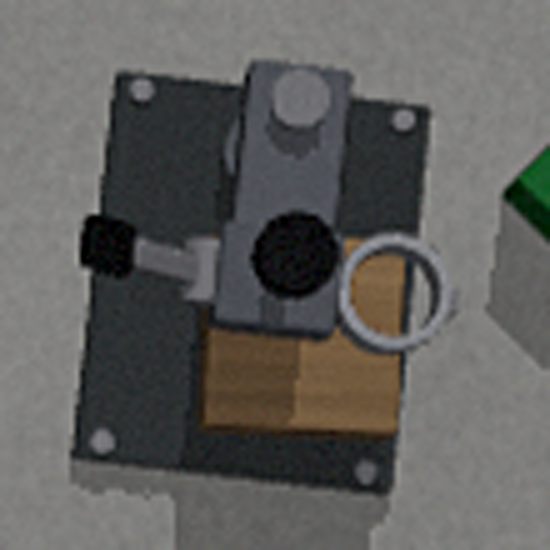

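The crops confirm stand A. The wooden block sits on its base under the foot, the knob is on the rod at top (379,215), the column is towards +x, and the black lever pad at top (341,214) is towards +y. The lever slopes up, so the clamp is open. Next I'll measure the knob, pad and block.

```bash
cat > h.py <<'E'
import numpy as np, cv2
np.set_printoptions(precision=4, suppress=True)
def ray(im,u,v):
    K=im["mtx"];T=np.array(im["world_from_camera"])
    p=np.array([(u-K[0][2])/K[0][0],-(v-K[1][2])/K[1][1],-1.0])
    d=T[:3,:3]@p; return T[:3,3],d/np.linalg.norm(d)
def proj(im,P):
    K=np.array(im["mtx"]);T=np.array(im["world_from_camera"])
    c=T[:3,:3].T@(np.asarray(P)-T[:3,3]); 
    return np.array([K[0,0]*c[0]/-c[2]+K[0,2],K[1,1]*-c[1]/-c[2]+K[1,2]])
def tri(a,b):
    (o1,d1),(o2,d2)=a,b
    A=np.stack([d1,-d2],1); t=np.linalg.lstsq(A,o2-o1,rcond=None)[0]
    p,q=o1+t[0]*d1,o2+t[1]*d2
    return (p+q)/2,np.linalg.norm(p-q)
def onz(r,z):
    o,d=r; return o+d*(z-o[2])/d[2]
def blob(fr,x0,y0,x1,y1,thr=45):
    g=fr[y0:y1,x0:x1].max(2)
    m=(g<thr).astype(np.uint8)
    n,l,st,c=cv2.connectedComponentsWithStats(m)
    return [(c[i]+[x0,y0],st[i,4],(st[i,:4]+[x0,y0,0,0]).tolist()) for i in range(1,n) if st[i,4]>25]
E
python3 - <<'E'
from h import *
from rig import eyes
S=eyes.get_image("scene");T=eyes.get_image("top")
print("scene knob");[print(b) for b in blob(S["frame"],240,195,275,225,40)]
print("scene pad");[print(b) for b in blob(S["frame"],272,225,302,250,40)]
print("top");[print(b) for b in blob(T["frame"],330,200,392,232,40)]
f=S["frame"]; print(f[205:222,258].max(1)); t=T["frame"]; print(t[215,330:395].max(1))
E
```

```text
scene knob
(array([257.0787, 210.1086]), np.int32(267), [249, 201, 17, 19])
scene pad
(array([287.7632, 238.1974]), np.int32(76), [281, 233, 15, 11])
top
(array([364.6875, 204.4375]), np.int32(32), [363, 200, 5, 10])
(array([341.25  , 213.7083]), np.int32(120), [336, 207, 12, 14])
(array([378.5983, 215.6681]), np.int32(229), [370, 208, 18, 17])
(array([366.2286, 228.9143]), np.int32(35), [357, 225, 24, 7])
[ 19  16  16  21  17  19  15  16  15  14  12  18  11  13  19  66 112]
[132 129 131 132 136 144   1  13  22  18   3  12  10   9   5   6  32 102
  96  91  94  97  96  98  98 115  86  89  80 103 112 114 117  82  71  84
  84  86  89  96  58   0  20  20  15  17  23  13  17  14  23  18  20  18
  12   8   7  35  75 123 120 152 143 124  72]
```

```bash
python3 - <<'E'
from h import *
from rig import eyes
S=eyes.get_image("scene");T=eyes.get_image("top")
k,e=tri(ray(S,257.6,210.1),ray(T,378.6,215.7)); print("knob ctr",k,e)
p,e=tri(ray(S,287.8,238.2),ray(T,341.3,213.7)); print("pad ctr",p,e)
# base plate corners in top (crop coords/5+offset)
off=np.array([320,165]);
def c(u,v): return onz(ray(T,u/5+320,v/5+165),0.012)
TL,TR,BL,BR=c(117,72),c(428,105),c(75,457),c(388,492)
print("plate",TL,TR,BL,BR)
for a,b in ((BL,TL),(BR,TR),(TR,TL),(BR,BL)):
    d=b-a; print(np.linalg.norm(d),np.degrees(np.arctan2(d[1],d[0])))
# block front edge at top z=.062
def b(u,v,z=.062): return onz(ray(T,u/5+320,v/5+165),z)
print("block",b(205,428),b(393,430),b(408,240))
print("head front corners z~.177", b(217,325,.177),b(335,338,.177), "column top", b(300,98,.18))
E
```

```text
knob ctr [ 0.5172 -0.1931  0.2326] 0.0003564316852949659
pad ctr [ 0.5251 -0.1099  0.1988] 5.291465948159419e-05
plate [ 0.6466 -0.1216  0.012 ] [ 0.6324 -0.288   0.012 ] [ 0.4395 -0.1032  0.012 ] [ 0.4248 -0.2687  0.012 ]
0.20787830747619424 -5.060033308835925
0.20853689941306044 -5.323782993360874
0.16705658720928535 85.15343472525622
0.16609547662926638 84.92824580857207
block [ 0.452  -0.1678  0.062 ] [ 0.4532 -0.2638  0.062 ] [ 0.5515 -0.2706  0.062 ]
head front corners z~.177 [ 0.4908 -0.1638  0.177 ] [ 0.4859 -0.2196  0.177 ] column top [ 0.5999 -0.2013  0.18  ]
```

Measured, in world coordinates:
- **Knob:** centre (0.517, -0.193, 0.233), so its top is at about z = 0.245 and must end near 0.202.
- **Pad:** (0.525, -0.110, 0.199).
- **Stand:** yawed about -5°.

Both agree with the given geometry. I'll lift, shut the jaws, and turn so the tool's x points along the stand's y.

Request:
{"op": "carry_out", "data": {"plan": [0,0,0,0,0,-4.5,-1,0,0,0,0,0,-4.5,-1,0,0,-0.179,0,0,0,-1,0,0,-0.179,0,0,0,-1,0,0,-0.179,0,0,0,-1,0,0,-0.179,0,0,0,-1,0,0,-0.179,0,0,0,-1,0,0,-0.179,0,0,0,-1], "force": 60}}

```text
clock: 1.35
position: [0.2279, -0.5274, 0.3487]
ee_rot: [-0.001, 0.726, 0.688, 0.0]
contact_force: [0.5, 0.1, 0.1]
width: 0.0001
```

Request:
{"op": "carry_out", "data": {"plan": [0,0,0,4.4,3.4,0,-1,0,0,0,4.4,3.4,0,-1,0,0,0,4.4,3.4,0,-1,0,0,0,4.4,3.4,0,-1,0,0,0,4.4,3.4,0,-1,0,0,0,4.4,3.4,0,-1,0,0,0,4.4,3.4,0,-1,0,0,0.035,3.8,3.0,0,-1,0,0,0,0,0,0,-1]}}

```text
clock: 2.48
position: [0.5228, -0.1879, 0.3478]
ee_rot: [0.001, 0.739, 0.674, 0.001]
contact_force: [-0.3, -0.6, 0.1]
width: -0.0003
```

```bash
cat > go.py <<'E'
from h import *
from rig import telemetry
from scipy.spatial.transform import Rotation as R
def st():
    s=telemetry.get_state(); q=np.array(s["ee_rot"]); Rm=R.from_quat(q[[1,2,3,0]]).as_matrix()
    return s,np.array(s["position"]),Rm
def delta(P):
    s,p,Rm=st(); return Rm.T@(np.array(P)-p)*100
E
python3 - <<'E'
from go import *
s,p,Rm=st(); print(s["clock"],p,s["contact_force"],s["qpos"],s["width"]); print(Rm)
print("to above knob", delta([0.5172,-0.1931,0.285]))
E
```

```text
2.475 [ 0.5228 -0.1879  0.3478] [-0.2792 -0.6466  0.1142] [-0.4708  0.2082  1.3749  0.0008  1.5566 -0.379 ] -0.00026824133599530727
[[ 0.0917  0.9958  0.0021]
 [ 0.9958 -0.0917 -0.0001]
 [ 0.0001  0.0021 -1.    ]]
to above knob [-0.5688 -0.5231  6.2815]
```

Request:
{"op": "carry_out", "data": {"plan": [0,0,0,-0.55,-0.5,2.5,-1,0,0,0,0,0,2.5,-1,0,0,0,0,0,0,-1]}}

```text
clock: 2.85
position: [0.5163, -0.1945, 0.2971]
ee_rot: [0.001, 0.738, 0.674, -0.0]
contact_force: [-0.5, 0.2, 0.2]
width: 0.0002
```

```bash
python3 - <<'E'
from go import *
from rig import eyes
s,p,Rm=st(); print(s["clock"],p,s["contact_force"])
W=eyes.get_image("wrist"); S=eyes.get_image("scene")
cv2.imwrite("pics/w1.png",W["frame"][:,:,::-1])
cv2.imwrite("pics/s1.png",cv2.resize(S["frame"][90:330,170:430,::-1],None,fx=2.5,fy=2.5,interpolation=cv2.INTER_CUBIC))
E
```

```text
2.85 [ 0.5163 -0.1945  0.2971] [-0.4869  0.1982  0.2195]
```

View pics/w1.png

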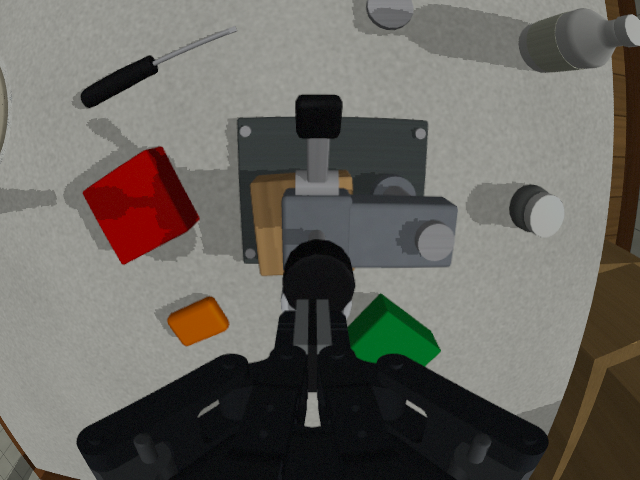

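View pics/s1.png

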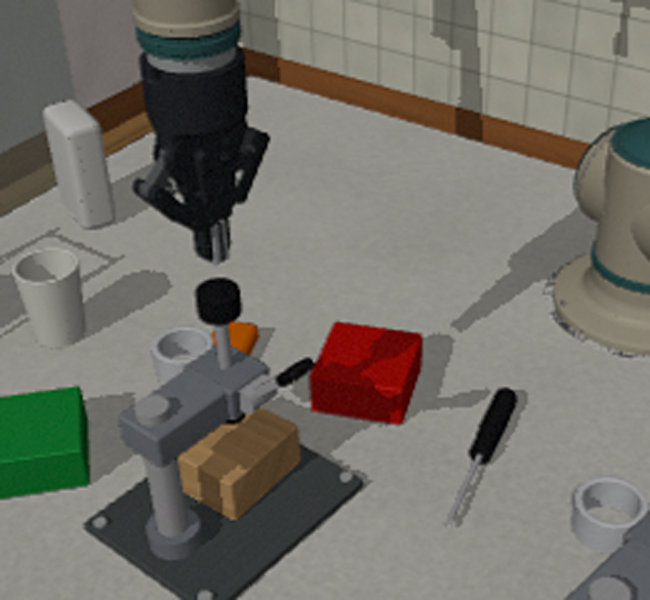

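The wrist view shows the shut fingertips (312,310) above the knob (319,280). The scene crop agrees, with the tips at (213,255) right over the knob at (218,290). I'll descend in small steps.

Request:
{"op": "carry_out", "data": {"plan": [0,0,0,0,0.1,2.0,-1,0,0,0,0,0,0.5,-1,0,0,0,0,0,0.5,-1,0,0,0,0,0,0.5,-1]}}

```text
clock: 3.45
position: [0.5206, -0.1978, 0.2692]
ee_rot: [0.008, 0.739, 0.674, 0.002]
contact_force: [-1.8, 0.9, 2.9]
width: 0.0005
```

```bash
python3 - <<'E'
from go import *
from rig import eyes
s,p,Rm=st(); print(s["clock"],p,s["contact_force"],s["moment"]);print(Rm)
S=eyes.get_image("scene")
cv2.imwrite("pics/s2.png",cv2.resize(S["frame"][130:300,190:330,::-1],None,fx=3.5,fy=3.5,interpolation=cv2.INTER_CUBIC))
print(delta([0.5172,-0.1931,0.262]))
E
```

```text
3.45 [ 0.5206 -0.1978  0.2692] [-1.8103  0.9166  2.8579] [0.131  0.2585 0.0039]
[[ 0.0922  0.9956  0.0142]
 [ 0.9957 -0.0921 -0.0097]
 [-0.0083  0.015  -0.9999]]
[ 0.4348 -0.3806  0.6641]
```

View pics/s2.png

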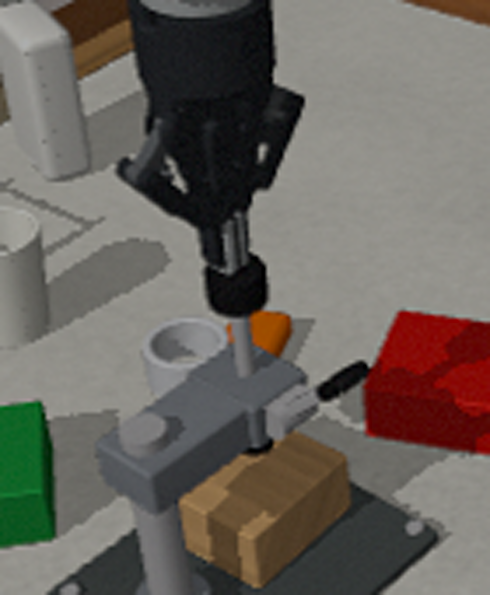

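The scene crop shows the fingertips touching the knob top at about (235,265), roughly 5 mm off its axis. I'll lift slightly, re-centre and level the tool, then push.

Request:
{"op": "carry_out", "data": {"plan": [0.015,0.008,0,0,0,-0.5,-1,0,0,0,0.45,-0.4,0,-1,0,0,0,0,0,0,-1]}}

```text
clock: 3.88
position: [0.517, -0.1926, 0.2746]
ee_rot: [-0.0, 0.739, 0.674, -0.0]
contact_force: [-0.6, 0.7, 0.0]
width: -0.0001
```

```bash
python3 - <<'E'
from go import *
s,p,Rm=st(); print(s["clock"],p,s["contact_force"],s["moment"]);print(Rm)
print(delta([0.5172,-0.1931,0.262]))
E
```

```text
3.875 [ 0.517  -0.1926  0.2746] [-0.625   0.7375  0.0469] [0.0256 0.0232 0.0047]
[[ 0.092   0.9958 -0.0003]
 [ 0.9958 -0.092  -0.0001]
 [-0.0001 -0.0003 -1.    ]]
[-0.046   0.0198  1.2636]
```

Centred and level now. I'll push down with moderate steps.

Request:
{"op": "carry_out", "data": {"plan": [0,0,0,0,0,1.0,-1,0,0,0,0,0,0.8,-1,0,0,0,0,0,0.8,-1,0,0,0,0,0,0.8,-1]}}

```text
clock: 4.38
position: [0.5178, -0.193, 0.2399]
ee_rot: [0.002, 0.739, 0.674, 0.0]
contact_force: [0.2, 0.3, 2.8]
width: 0.0002
```

```bash
python3 - <<'E'
from go import *
s,p,Rm=st(); print(s["clock"],p,s["contact_force"],s["moment"]);print(Rm)
print(delta([0.5172,-0.1931,0.227]))
E
```

```text
4.375 [ 0.5178 -0.193   0.2399] [0.2112 0.3283 2.7975] [-0.025  -0.0036 -0.0053]
[[ 0.0918  0.9958  0.0028]
 [ 0.9958 -0.0918 -0.0019]
 [-0.0016  0.003  -1.    ]]
[-0.0114 -0.067   1.2902]
```

Request:
{"op": "carry_out", "data": {"plan": [0,0,0,0,0,0.5,-1,0,0,0,0,0,0.4,-1,0,0,0,0,0,0.2,-1]}}

```text
clock: 4.75
position: [0.5179, -0.1931, 0.2275]
ee_rot: [0.001, 0.739, 0.674, 0.0]
contact_force: [1.0, -0.3, 3.2]
width: 0.0004
```

Request:
{"op": "carry_out", "data": {"plan": [0,0,0,0,0,0.3,-1]}}

```text
clock: 4.88
position: [0.518, -0.1931, 0.2269]
ee_rot: [0.002, 0.739, 0.674, 0.001]
contact_force: [-5.2, 2.6, 26.2]
width: -0.0001
```

The force jumped from 3 N to 26 N at TCP z = 0.227, so the foot is on the block. That is the predicted height: knob top 0.202. I'll lift off and check.

Request:
{"op": "carry_out", "data": {"plan": [0,0,0,0,0,-2,-1,0,0,0,0,0,-5,-1,0,0,0,0,0,0,-1]}}

```text
clock: 5.25
position: [0.5167, -0.1924, 0.2977]
ee_rot: [0.0, 0.739, 0.674, -0.0]
contact_force: [0.1, -0.3, -0.8]
width: 0.0
```

```bash
python3 - <<'E'
from go import *
from rig import eyes
s,p,Rm=st(); print(s["clock"],p,s["contact_force"]);print(Rm)
S=eyes.get_image("scene");W=eyes.get_image("wrist")
cv2.imwrite("pics/s3.png",cv2.resize(S["frame"][150:310,190:340,::-1],None,fx=3.7,fy=3.7,interpolation=cv2.INTER_CUBIC))
cv2.imwrite("pics/w3.png",W["frame"][:,:,::-1])
print("pred knob ctr px",proj(S,[0.5172,-0.1931,0.1895]))
print("scene knob");[print(b) for b in blob(S["frame"],240,205,280,245,40)]
print("scene pad");[print(b) for b in blob(S["frame"],272,225,302,250,40)]
E
```

```text
5.25 [ 0.5167 -0.1924  0.2977] [ 0.054  -0.252  -0.8029]
[[ 0.0918  0.9958  0.0004]
 [ 0.9958 -0.0918 -0.0006]
 [-0.0006  0.0004 -1.    ]]
pred knob ctr px [259.4534 226.3629]
scene knob
(array([259.1107, 226.7748]), np.int32(262), [251, 218, 17, 18])
scene pad
(array([287.6753, 238.2597]), np.int32(77), [281, 233, 15, 11])
```

View pics/s3.png

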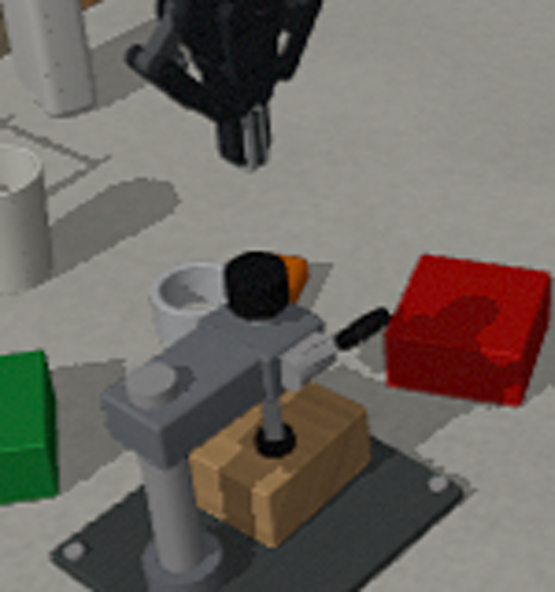

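View pics/w3.png

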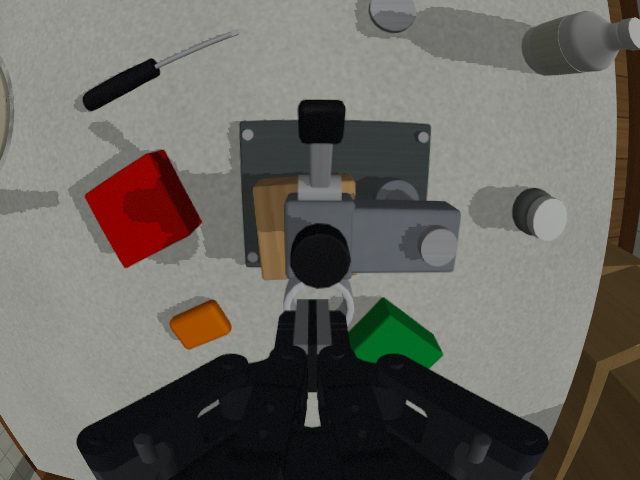

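The scene crop shows the foot (275,438) resting on the block top. The knob at (259.1,226.8) px matches the predicted contact position (259.5,226.4), and the pad hasn't moved. Next I'll go over the lever pad, about 9 mm inward of its centre so the outer tip edge lands mid-pad on the slope.

Request:
{"op": "carry_out", "data": {"plan": [0,0,0,3.7,0.05,0,-1,0,0,0,3.7,0.05,0,-1,0,0,0,0,0,2.5,-1,0,0,0,0,0,2.5,-1,0,0,0,0,0,0,-1]}}

```text
clock: 5.98
position: [0.5179, -0.1139, 0.2342]
ee_rot: [-0.01, 0.739, 0.674, -0.005]
contact_force: [-0.2, 0.2, 0.2]
width: -0.0004
```

```bash
python3 - <<'E'
from go import *
from rig import eyes
s,p,Rm=st(); print(s["clock"],p,s["contact_force"]);print(Rm)
S=eyes.get_image("scene");W=eyes.get_image("wrist")
cv2.imwrite("pics/s4.png",cv2.resize(S["frame"][150:310,190:340,::-1],None,fx=3.7,fy=3.7,interpolation=cv2.INTER_CUBIC))
cv2.imwrite("pics/w4.png",W["frame"][:,:,::-1])
print(delta([0.5243,-0.1189,0.230]))
E
```

```text
5.975 [ 0.5179 -0.1139  0.2342] [-0.1637  0.2309  0.2045]
[[ 0.0926  0.9955 -0.0215]
 [ 0.9957 -0.0924  0.0087]
 [ 0.0067 -0.0222 -0.9997]]
[-0.3954  0.5669  0.6262]
```

View pics/s4.png

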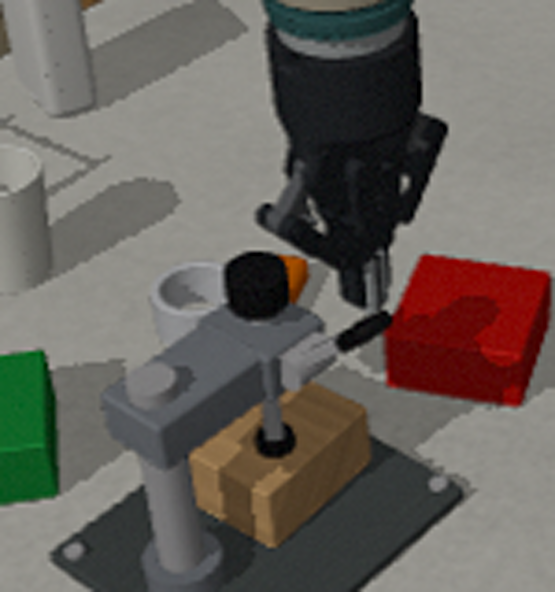

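View pics/w4.png

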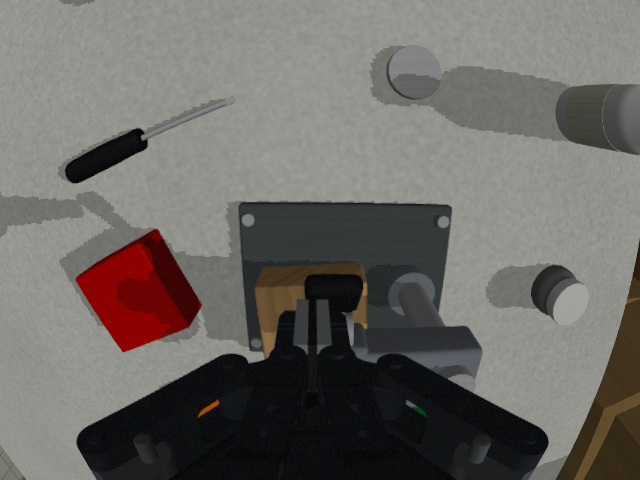

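The wrist view shows the fingers over the pad (333,290) but about 6 mm off sideways, and the tool is tilted about 1.3°. I'll correct both, then press.

Request:
{"op": "carry_out", "data": {"plan": [-0.022,-0.007,0,-0.4,0.55,-0.3,-1,0,0,0,0,0,0,-1]}}

```text
clock: 6.32
position: [0.5254, -0.1199, 0.2408]
ee_rot: [0.004, 0.739, 0.673, 0.002]
contact_force: [0.2, 0.1, 0.3]
width: 0.0001
```

```bash
python3 - <<'E'
from go import *
s,p,Rm=st(); print(s["clock"],p,s["contact_force"]);print(Rm)
print(delta([0.5243,-0.1189,0.230]))
E
```

```text
6.325 [ 0.5254 -0.1199  0.2408] [0.2435 0.0738 0.3436]
[[ 0.0933  0.9956  0.0073]
 [ 0.9956 -0.0933 -0.003 ]
 [-0.0023  0.0075 -1.    ]]
[ 0.0909 -0.1257  1.0814]
```

Request:
{"op": "carry_out", "data": {"plan": [0,0,0,0.1,-0.1,0.8,-1,0,0,0,0.2,0,0.6,-1,0,0,0,0.4,0,0.6,-1,0,0,0,0.4,0,0.6,-1]}}

```text
clock: 6.82
position: [0.5263, -0.1089, 0.2156]
ee_rot: [0.005, 0.74, 0.673, 0.003]
contact_force: [0.3, 1.2, 4.0]
width: 0.0002
```

```bash
python3 - <<'E'
from go import *
from rig import eyes
s,p,Rm=st(); print(s["clock"],p,s["contact_force"],s["moment"]);print(Rm)
S=eyes.get_image("scene");W=eyes.get_image("wrist")
cv2.imwrite("pics/s5.png",cv2.resize(S["frame"][150:310,190:340,::-1],None,fx=3.7,fy=3.7,interpolation=cv2.INTER_CUBIC))
cv2.imwrite("pics/w5.png",W["frame"][:,:,::-1])
E
```

```text
6.825 [ 0.5263 -0.1089  0.2156] [0.3404 1.1517 4.028 ] [0.0777 0.1679 0.002 ]
[[ 0.0943  0.9955  0.0111]
 [ 0.9955 -0.0943 -0.0043]
 [-0.0032  0.0115 -0.9999]]
```

View pics/s5.png

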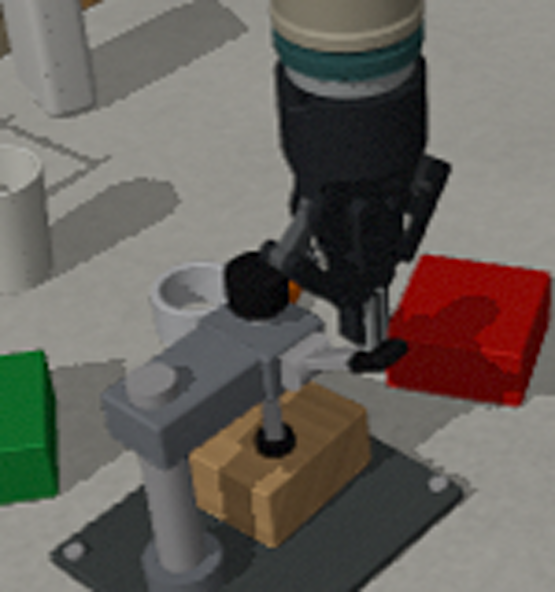

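View pics/w5.png

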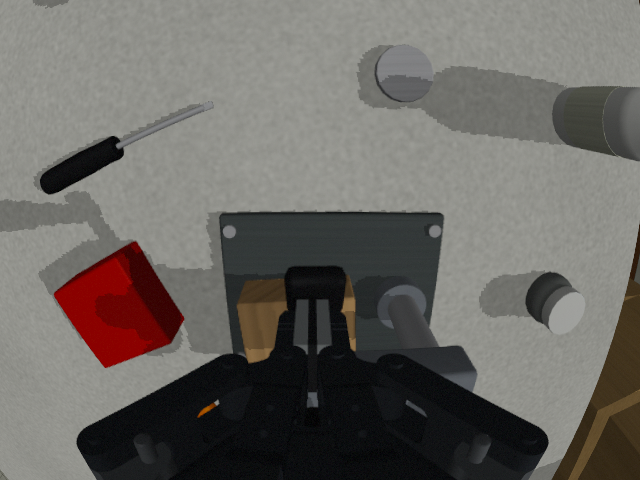

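The lever is following at 4 N and the fingertips sit mid-pad at wrist (315,300). I'll carry on along the arc.

Request:
{"op": "carry_out", "data": {"plan": [0.011,0.003,0,0.4,0,0.7,-1,0,0,0,0.35,0,0.7,-1,0,0,0,0.3,0,0.7,-1]}}

```text
clock: 7.3
position: [0.5275, -0.0987, 0.1928]
ee_rot: [0.0, 0.739, 0.673, -0.001]
contact_force: [-0.2, -1.8, 3.2]
width: 0.0001
```

```bash
python3 - <<'E'
from go import *
from rig import eyes
s,p,Rm=st(); print(s["clock"],p,s["contact_force"],s["moment"]);print(Rm)
E
```

```text
7.3 [ 0.5275 -0.0987  0.1928] [-0.2428 -1.835   3.2413] [-0.4961  0.1539  0.0324]
[[ 0.0933  0.9956 -0.001 ]
 [ 0.9956 -0.0933 -0.0022]
 [-0.0023 -0.0008 -1.    ]]
```

Request:
{"op": "carry_out", "data": {"plan": [0,0,0,0.3,-0.05,0.5,-1,0,0,0,0.2,0,0.4,-1]}}

```text
clock: 7.55
position: [0.5276, -0.094, 0.1828]
ee_rot: [0.001, 0.739, 0.673, -0.001]
contact_force: [-0.8, -1.1, 3.4]
width: 0.0005
```

```bash
python3 - <<'E'
from go import *
from rig import eyes
s,p,Rm=st(); print(s["clock"],p,s["contact_force"],s["moment"]);print(Rm)
S=eyes.get_image("scene");W=eyes.get_image("wrist")
cv2.imwrite("pics/s6.png",cv2.resize(S["frame"][150:310,190:340,::-1],None,fx=3.7,fy=3.7,interpolation=cv2.INTER_CUBIC))
cv2.imwrite("pics/w6.png",W["frame"][:,:,::-1])
E
```

```text
7.55 [ 0.5276 -0.094   0.1828] [-0.8132 -1.1228  3.3605] [-0.298   0.0892  0.0082]
[[ 0.0931  0.9957 -0.001 ]
 [ 0.9957 -0.0931 -0.0034]
 [-0.0034 -0.0007 -1.    ]]
```

View pics/s6.png

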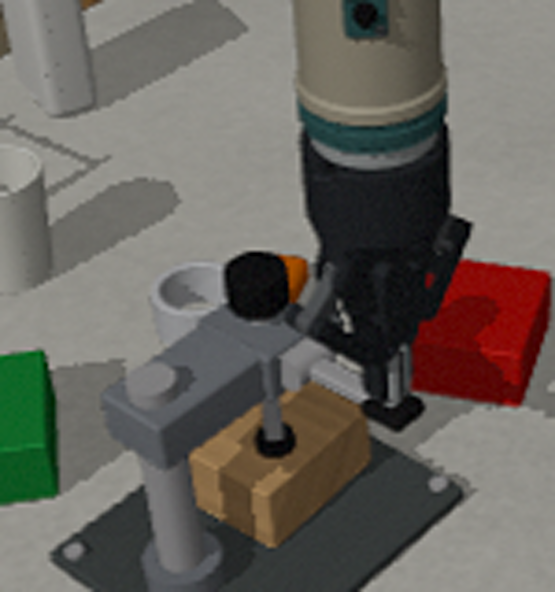

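The lever is nearly level in the scene crop (pad at (393,412)) and the force is still about 3.4 N, so it isn't at its stop yet. I'll keep pressing in small steps until the force jumps.

Request:
{"op": "carry_out", "data": {"plan": [0,0,0,0.2,0,0.4,-1,0,0,0,0,0,0.3,-1]}}

```text
clock: 7.9
position: [0.5279, -0.0923, 0.1797]
ee_rot: [0.002, 0.739, 0.674, -0.001]
contact_force: [-6.9, 1.9, 26.2]
width: 0.0003
```

Request:
{"op": "carry_out", "data": {"plan": [0,0,0,0,0,0.35,-1]}}

```text
clock: 8.02
position: [0.5279, -0.0923, 0.1798]
ee_rot: [0.003, 0.739, 0.674, -0.001]
contact_force: [-6.0, 0.7, 22.8]
width: -0.0001
```

It moved no further at about 23–26 N, so this is the hard stop. I'll retract straight up, then look at everything.

Request:
{"op": "carry_out", "data": {"plan": [0,0,0,0,0,-1.5,-1,0,0,0,0,0,-5,-1,0,0,0,0,0,-6,-1,0,0,0,0,-5,0,-1,0,0,0,0,-5,0,-1,0,0,0,0,-5,0,-1,0,0,0,0,0,0,-1]}}

```text
clock: 8.9
position: [0.374, -0.0731, 0.3073]
ee_rot: [-0.0, 0.739, 0.674, 0.002]
contact_force: [0.4, -0.1, 0.6]
width: -0.0001
```

```bash
python3 - <<'E'
from go import *
from rig import eyes
s,p,Rm=st(); print(s["clock"],p,s["contact_force"])
S=eyes.get_image("scene");T=eyes.get_image("top");W=eyes.get_image("wrist")
cv2.imwrite("pics/s7.png",cv2.resize(S["frame"][180:330,180:350,::-1],None,fx=3.7,fy=3.7,interpolation=cv2.INTER_CUBIC))
cv2.imwrite("pics/t7.png",T["frame"][:,:,::-1])
cv2.imwrite("pics/w7.png",W["frame"][:,:,::-1])
y=np.array([0.089,0.996,0]);k=np.array([0.5172,-0.1931,0])
print("pred knob",proj(S,k+[0,0,.1895]),proj(T,k+[0,0,.1895]),"pred pad (z .15)",proj(S,k+.104*y+[0,0,.15]),proj(T,k+.104*y+[0,0,.15]))
print("scene knob");[print(b) for b in blob(S["frame"],240,205,280,245,40)]
print("scene pad");[print(b) for b in blob(S["frame"],272,235,320,275,40)]
print("top");[print(b) for b in blob(T["frame"],320,200,392,232,40)]
E
```

```text
8.9 [ 0.374  -0.0731  0.3073] [ 0.4087 -0.1436  0.5673]
pred knob [259.4534 226.3629] [376.5249 218.469 ] pred pad (z .15) [296.4262 259.9432] [331.9441 216.0207]
scene knob
(array([259.1107, 226.7748]), np.int32(262), [251, 218, 17, 18])
scene pad
(array([295.8346, 260.5639]), np.int32(133), [288, 255, 17, 13])
top
(array([364.6562, 204.1562]), np.int32(32), [363, 200, 5, 10])
(array([331.887, 215.713]), np.int32(115), [326, 211, 15, 11])
(array([376.3662, 218.4695]), np.int32(213), [369, 211, 16, 16])
```

View pics/s7.png

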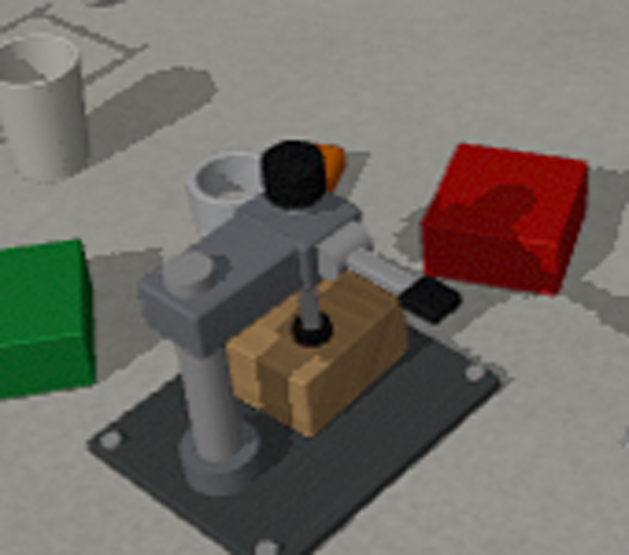

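View pics/t7.png

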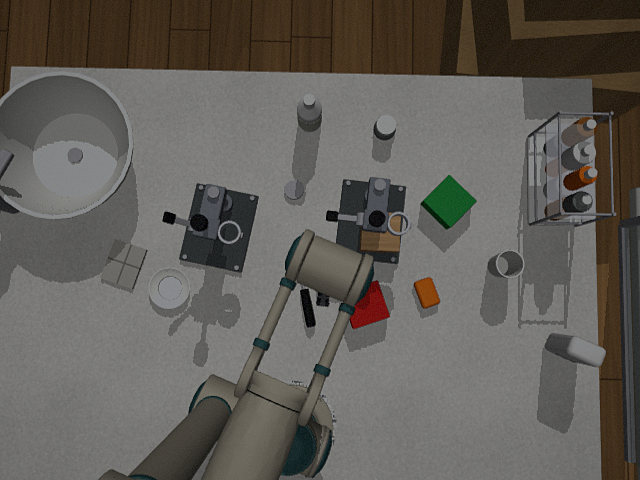

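View pics/w7.png

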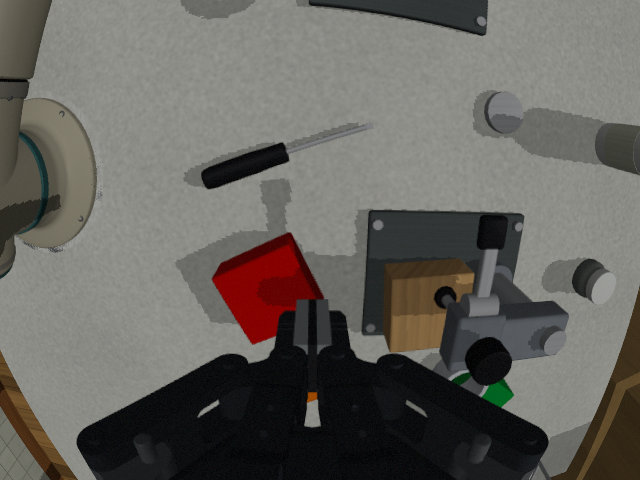

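The scene crop shows the foot (312,330) on the block and the lever level with its pad at (430,298). Knob and pad pixels in both views are within 1 px of the predicted locked pose. I'll triangulate once more, check the arm is still and clear, and hand in.

```bash
python3 - <<'E'
from go import *
from rig import eyes, manip
S=eyes.get_image("scene");T=eyes.get_image("top")
k,e=tri(ray(S,259.1,226.8),ray(T,376.4,218.5)); print("knob ctr",k,e)
p,e=tri(ray(S,295.8,260.6),ray(T,331.9,215.7)); print("pad ctr",p,e)
print("pad dist from rod",np.linalg.norm((p-k)[:2]))
s,pp,Rm=st(); print(s["clock"],pp,s["contact_force"],np.abs(s["qd"]).max())
print(manip.sign_off())
E
```

```text
knob ctr [ 0.5176 -0.1933  0.1884] 0.0009422564034726873
pad ctr [ 0.5276 -0.0898  0.1489] 0.0008784397278250539
pad dist from rod 0.10400444489463796
9.15 [ 0.3786 -0.0747  0.3074] [ 0.774   0.5574 -0.1308] 0.007325513287056686
the job is handed in; nothing more can be done
None
```

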